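# Tip up and take off the push lid of the dishwasher-tablet box

### The arm

A 6-joint arm with a two-finger parallel gripper is mounted at the origin on the work surface. World frame = base frame: x ahead of the robot, y to its left, z up, the work surface at z = 0. Lengths are in m, angles in rad, forces in N, time in s.
With the tool pointing down it reaches from about 0.35 to 0.85 m from the base axis. Payload 8.1 kg.
Tool frame: the origin (TCP) lies between the finger pads; the fingertips stand 11 mm ahead of it and the grasp point (between the pads) lies 8 mm behind it (tips_ahead is the z of the fingertips in the tool frame, in m); z points along the fingers, y is the line along which they close (so a half turn about z gives the same grasp; the last joint's range is limited). The gripper opens to 93 mm and grips with 3 to 60 N. Pads are 15 mm wide; open, the fingers measure 128 mm over their backs; the gripper's body (75 mm by 188 mm) begins 65 mm behind the grasp point.
Start: joints at [-1.31, 0.13, 1.488, -0, 1.523, -0.085], TCP at [0.203, -0.564, 0.198] pointing down, gripper open.
Joint ranges: [-2.96, 2.96], [-0.89, 2.26], [0.02, 2.5], [-1.34, 4.48], [0, 2.73], [-2.66, 2.66]. Speed limits (rad/s): [2.39, 2.39, 2.79, 3.14, 3.14, 3.14].

### API

Orientations are given as a rotation vector (axis times angle).
In Python, from plant import read_state, read_camera, close_job, tips_ahead gives the robot as it stands. The module is installed in compiled form; this text tells all that it offers.
- The arm moves only by the tool move_arm, never from a script. Its argument "plan" is a list of rows, each a list of 7 numbers: the turn, a rotation vector about the tool's x, y, z in units of 6 degrees (1.0 is 6 degrees), then the shift along the tool's x, y, z in units of 25 mm (1.0 is 25 mm), then the finger opening in mm, from 0 to 93. A call has exactly 10 rows; each row shifts and turns the commanded pose from where the row before left it, along the tool's axes as they then stand; what a row does not reach is not made up. A row lasts 1/10 s, in which the tool goes at most 50 mm and 8.59 degrees, less where a joint would pass 70% of its speed; a pose out of reach is approached as far as the arm can. A call is refused whole if a number of a shift passes 1 or a number of a turn 1, either way. A call with a gripper value outside its range is refused whole. The fingers move at their own pace and stop on an object; "force" is the grip in N (left out, the last holds). Time passes only in rows, so rows that do not move let the fingers close, or fill a call up. It gives the time, the measured TCP pose, the force, the opening and the grip force at its end, in the units of the state.
- read_state(): the state, without advancing time (a new reading comes with each control period).
- read_camera(name): name is "scene" or "side" or "wrist"; returns a dict with "frame" (384x512x3 uint8, red, green, blue), "z_map" (384x512 float32, m along the optical axis (not along the pixel's ray), 0 where there is no reading), "fx", "fy", "cx", "cy" (pixels), "rvec" (rotation vector, rad) and "tvec" (3), from world to camera coordinates, as OpenCV has them. Camera axes: x right, y down, z forward; pixel columns grow to the right and rows downward; lengths in m; the calibration is good to about 2 mm. A picture is of the moment at which its call begins.
- close_job(): hands the job in; it is judged then, once.
The state is a dict: "t": time; "q": joint angles; "dq": joint speeds; "joint_torque": joint torques, N m; "tool_pos": TCP position; "orientation": TCP orientation; "force": force on the tool from outside, world axes, zero at the start; "wrist_torque": the same for the moment, N m; "opening": finger opening in m; "gripper_force": force on a finger pad.
Only numpy, scipy, OpenCV 4.12 (cv2) and the standard library are available. Lean on these libraries where they do the work, as an engineer would, in place of code of your own. Each camera call takes 0.05 s, during which the arm holds its last target. There are 200 camera calls.

### The job

Open the tablet box, the one with the yellow lid: press down the red-dot end of its flush lid so that the other end tips up and stays up, then take the lid by the raised end, lift it out and lay it gently, flat and dot side up, in the middle of the round cork mat. Leave the lid of the other box as it is.

Things in the scene. Friction and masses are not known exactly. Their poses are not given: they have to be found in the camera images.
- yellow_lid: Loose flat yellow lid, 120 x 50 x 8 mm, 0.09 kg, level and flush in the top of a fixed slate-grey box (190 x 120 mm, 85 mm tall), gaps 3 to 5 mm. Origin: centre of its underside (77 mm above the worktop when shut); z up through the top face, x along the length. Red dot (16 mm) on top, 42 mm from the centre towards -x: press here and the +x end rises. Once tipped, grip across the 50 mm width.
- yellow_rocker (a joint): Tilt (rad) of the rocker the yellow lid lies loose on: 0 flush, growing as the dot end is pushed down into the open slot, firm stop at 0.5. Axle across the box under the lid, 4 mm from the lid's centre towards the dot. About 2 to 4 N on the dot moves it; friction keeps it where it is left. At the stop the top of the lid's +x end stands about 30 mm above the box.
- white_lid: Lid of the other box, to be left alone: same sizes, dot, axes, box and rocker, but white. Origin: centre of its underside.
- mat: Round flat cork mat, 200 mm across and 6 mm thick, fixed to the worktop. Origin: centre of its underside, z up.

How it is judged:
On the way:
1. the dot end of the yellow lid has been pressed so that the other end tips up (rocker past 0.3 rad) with the lid still in its box (value of joint yellow_rocker above 0.3 rad and distance of yellow_lid from where it was at the start of the episode below 0.04 m), for 0.2 s.
At the end, for the whole second after the job is handed in: The yellow lid lies at rest on the cork mat, dot side up and level within 10 degrees, its centre within 35 mm of the mat's centre; the white lid is within 15 mm of where it was (horizontal distance between yellow_lid and mat below 0.035 m and z of yellow_lid in the frame of mat below 0.012 m and angle between yellow_lid's own z axis and vertical below 0.17 rad and linear speed of yellow_lid below 0.02 m/s and distance of white_lid from where it was at the start of the episode below 0.015 m); the robot touches nothing.
It fails at once if the white lid is tipped or shifted (by 15 mm or more) (distance of white_lid from where it was at the start of the episode above 0.015 m or angle between white_lid's own z axis and vertical above 0.2 rad).
It fails at once if the yellow lid is dropped onto the mat (falling freely faster than 0.9 m/s, about 40 mm) (linear speed of yellow_lid above 0.9 m/s and horizontal distance between yellow_lid and mat below 0.1 m and contact force between yellow_lid and the fingers below 0.5 N).
It also fails if it takes over 48 s, if anything falls off the work surface, if the arm or the gripper's body presses on something with over 40 N, if the wrist force passes 120 N, or if a joint passes its speed limit or range.

## Working session

There is one attempt and no reset: what is moved stays moved. The work goes in short steps, Python scripts to look and compute and a tool call to move; the robot and the scene stay as the last step left them, time stands still between calls to the robot, and variables do not carry over. Pictures are saved under pics/ and viewed, at most 10 in all, crops included, and the job is handed in when it is done.

Besides the shell and the picture viewer there is one more tool, called after "Emit:" as name(argument=value, ...), one argument or row to a line, values as JSON. move_arm: Moves the arm, as the interface text tells. Its arguments: {"type":"object","properties":{"plan":{"type":"array","items":{"type":"array","items":{"type":"number"}}},"force":{"type":"number"}},"required":["plan"]}

```bash
mkdir -p pics; cat > h.py <<'E'
import numpy as np, cv2
from scipy.spatial.transform import Rotation as R
from plant import *
def world(c,u,v,z=None):
    "pixel to world; by depth map, or on plane height z"
    r=np.array([(u-c['cx'])/c['fx'],(v-c['cy'])/c['fy'],1.0]); M=R.from_rotvec(np.ravel(c['rvec'])).as_matrix()
    o=-M.T@np.ravel(c['tvec']); d=M.T@r
    s=c['z_map'][int(round(v)),int(round(u))] if z is None else (z-o[2])/d[2]
    return o+s*d
def save(n,im): cv2.imwrite('pics/'+n+'.png',im[:,:,::-1])
E
python3 - <<'E'
from h import *
import pickle
s=read_state(); print({k:np.round(v,3) for k,v in s.items()})
a=read_camera('scene'); b=read_camera('side'); 
pickle.dump((a,b),open('ab.pkl','wb'))
save('scene0',a['frame']); save('side0',b['frame'])
E
```

```text
{'t': np.float64(0.0), 'q': array([-1.31 ,  0.131,  1.489,  0.   ,  1.523, -0.085]), 'dq': array([-0.   , -0.   , -0.   ,  0.001, -0.001, -0.002]), 'joint_torque': array([-1.0000e-03, -5.5984e+01, -4.9176e+01,  7.7000e-02,  3.6000e-02,
       -0.0000e+00]), 'tool_pos': array([ 0.203, -0.564,  0.197]), 'orientation': array([-3.093, -0.54 ,  0.   ]), 'force': array([0.114, 0.239, 0.35 ]), 'wrist_torque': array([ 0.029, -0.012,  0.019]), 'gripper_force': np.float64(0.0), 'opening': np.float64(0.093)}
```

View pics/scene0.png

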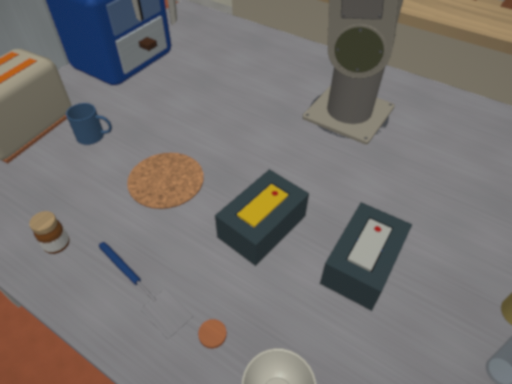

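View pics/side0.png

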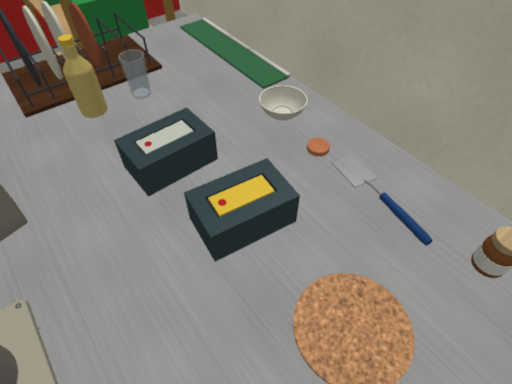

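Scene camera: the yellow lid is near (263,206) with its dot at (275,193), and the mat is at (166,180). Side camera: the lid is near (241,195), the dot at (222,202), and the mat at (353,330). The white box is clear of both. Next I'll triangulate.

```bash
cat >> h.py <<'E'
def blob(c,name,roi):
    x0,y0,x1,y1=roi; hsv=cv2.cvtColor(c['frame'],cv2.COLOR_RGB2HSV).astype(int); H,S,V=hsv[...,0],hsv[...,1],hsv[...,2]
    m={'yellow':(abs(H-25)<7)&(S>150)&(V>110),'red':((H<6)|(H>172))&(S>130)&(V>90),'cork':(H<22)&(S>70)}[name]
    k=np.zeros(m.shape,bool); k[y0:y1,x0:x1]=1; m=(m&k).astype(np.uint8)
    n,l,st,ce=cv2.connectedComponentsWithStats(m); i=1+np.argmax(st[1:,4]); return l==i,ce[i],st[i]
def ray(c,p):
    M=R.from_rotvec(np.ravel(c['rvec'])).as_matrix(); d=M.T@np.array([(p[0]-c['cx'])/c['fx'],(p[1]-c['cy'])/c['fy'],1.0]); return -M.T@np.ravel(c['tvec']),d/np.linalg.norm(d)
def tri(c1,p1,c2,p2):
    o1,d1=ray(c1,p1);o2,d2=ray(c2,p2); s=np.linalg.lstsq(np.c_[d1,-d2],o2-o1,rcond=None)[0]
    a,b=o1+s[0]*d1,o2+s[1]*d2; return (a+b)/2,np.linalg.norm(a-b)
E
python3 - <<'E'
from h import *
import pickle
a,b=pickle.load(open('ab.pkl','rb'))
rois={'yellow':((225,170,300,240),(195,165,290,225)),'red':((262,180,290,205),(212,190,234,212)),'cork':((115,140,215,220),(280,260,430,384))}
for n,(ra,rb) in rois.items():
    A=blob(a,n,ra);B=blob(b,n,rb); P,e=tri(a,A[1],b,B[1]); print(n,A[1],A[2],B[1],B[2],P.round(4),'gap',round(e,4))
    for c,X in((a,A),(b,B)):
        v,u=np.nonzero(X[0]); W=np.array([world(c,x,y) for x,y in zip(u,v)]); W=W[abs(W[:,2]-np.median(W[:,2]))<.01]
        if n=='yellow':
            r=cv2.minAreaRect((W[:,:2]*1000).astype(np.float32)); print(r)
        print(' depth',np.median(W,0).round(4),W.mean(0).round(4))
E
```

```text
yellow [261.59358842 205.1106515 ] [237 184  51  43 967] [240.96570973 194.35486443] [ 208  175   66   41 1254] [0.5214 0.0149 0.0793] gap 0.0036
((519.5189819335938, 14.449405670166016), (55.6707763671875, 127.66204833984375), 82.92951965332031)
 depth [0.5272 0.0155 0.0842] [0.5254 0.0158 0.084 ]
((522.0853881835938, 16.084604263305664), (55.62681198120117, 125.7522964477539), 82.87569427490234)
 depth [0.519  0.0132 0.0828] [0.5192 0.0142 0.0827]
red [274.5 192.5] [274 192   2   2   4] [221.71428571 201.92857143] [219 200   7   5  28] [0.4779 0.02   0.0841] gap 0.0002
 depth [0.4789 0.0209 0.0855] [0.4792 0.0207 0.0858]
 depth [0.4781 0.0208 0.0834] [0.4783 0.0204 0.0834]
cork [165.03651177 180.14665057] [ 127  153   77   56 3314] [352.78808801 330.7592746 ] [  293   273   122   111 10863] [ 0.5342 -0.2846 -0.0072] gap 0.0006
 depth [ 0.5419 -0.2748  0.0051] [ 0.5403 -0.276   0.0051]
 depth [ 0.5303 -0.2861  0.0041] [ 0.531  -0.2842  0.0041]
```

```bash
python3 - <<'E'
from h import *
import pickle
a,b=pickle.load(open('ab.pkl','rb'))
for c,roi in((a,(115,140,215,220)),(b,(280,260,430,384))):
    m=blob(c,'cork',roi)[0].astype(np.uint8); k=max(cv2.findContours(m,cv2.RETR_EXTERNAL,cv2.CHAIN_APPROX_NONE)[0],key=len)[:,0]
    W=np.array([world(c,x,y,.006)[:2] for x,y in k if y<382]); 
    s=np.linalg.lstsq(np.c_[2*W,np.ones(len(W))],(W**2).sum(1),rcond=None)[0]; print('mat',s[:2].round(4),'r',np.sqrt(s[2]+s[:2]@s[:2]).round(4))
# obstacles: height above table, grid 5 cm, from both depth maps
g={}
for c in(a,b):
    for v in range(0,384,3):
        for u in range(0,512,3):
            if c['z_map'][v,u]>0:
                p=world(c,u,v)
                if -.05<p[0]<.8 and -.8<p[1]<.4 and p[2]<.6: k=(int(p[0]//.1),int(p[1]//.1)); g[k]=max(g.get(k,0),p[2])
for i in range(-1,8): print(i,[int(1000*g.get((i,j),-1)) for j in range(-8,4)])
E
```

```text
mat [ 0.5372 -0.2777] r 0.0986
mat [ 0.533  -0.2806] r 0.0988
-1 [1, 2, 3, 2, 3, 2, 12, 12, 330, 13, 2, 3]
0 [0, 213, 3, 1, 2, 4, 15, 161, 367, 14, 3, 2]
1 [0, 250, 289, 2, 2, 3, 10, 324, 434, 435, 2, 3]
2 [-1000, 281, 2, 301, 3, 2, 3, 419, 425, 3, 3, 3]
3 [287, 288, 2, 2, 1, 3, 3, 3, 2, 83, 86, 85]
4 [188, 172, 88, 1, 7, 9, 6, 87, 86, 86, 87, 86]
5 [193, 185, 88, 3, 9, 8, 7, 88, 87, 82, 87, 87]
6 [191, 187, 2, 3, 7, 7, 3, 87, 87, 3, 2, 3]
7 [0, 112, 2, 1, 62, 20, 21, 6, 15, 52, 51, 2]
```

Emit:
move_arm(
  plan=[
    [0, 0, 0, 0, 0, -0.5, 0],
    [0, 0, 0, 0, 0, -0.5, 0],
    [0, 0, 0, 0, 0, -0.5, 0],
    [0, 0, 0, 0, 0, -0.5, 0],
    [0, 0, 0, 0, 0, 0, 0],
    [0, 0, 0, 0, 0, 0, 0],
    [0, 0, 0, 0, 0, 0, 0],
    [0, 0, 0, 0, 0, 0, 0],
    [0, 0, 0, 0, 0, 0, 0],
    [0, 0, 0, 0, 0, 0, 0],
  ],
)

```text
t: 1.1
tool_pos: [0.2033, -0.5643, 0.2476]
orientation: [-3.094, -0.54, 0.0]
force: [-0.2, -0.2, -0.3]
opening: 0.0177
gripper_force: 0.0
```

Emit:
move_arm(
  plan=[
    [0, 0, 0, 0.92, -0.92, 0, 0],
    [0, 0, 0, 0.92, -0.92, 0, 0],
    [0, 0, 0, 0.92, -0.92, 0, 0],
    [0, 0, 0, 0.92, -0.92, 0, 0],
    [0, 0, 0, 0.92, -0.92, 0, 0],
    [0, 0, 0, 0.92, -0.92, 0, 0],
    [0, 0, 0, 0.92, -0.92, 0, 0],
    [0, 0, 0, 0.92, -0.92, 0, 0],
    [0, 0, 0, 0.92, -0.92, 0, 0],
    [0, 0, 0, 0.92, -0.92, 0, 0],
  ],
)

```text
t: 2.1
tool_pos: [0.3421, -0.2689, 0.2481]
orientation: [3.095, 0.54, 0.0]
force: [-0.3, -0.0, 0.4]
opening: 0.0002
gripper_force: 0.0
```

Emit:
move_arm(
  plan=[
    [0, 0, 0, 0.92, -0.92, 0, 0],
    [0, 0, 0, 0.92, -0.92, 0, 0],
    [0, 0, 0, 0.92, -0.92, 0, 0],
    [0, 0, 0, 0.92, -0.92, 0, 0],
    [0, 0, 0, 0.92, -0.92, 0, 0],
    [0, 0, 0, 0.92, -0.92, 0, 0],
    [0, 0, 0, 0.92, -0.92, 0, 0],
    [0, 0, 0, 0.92, -0.92, 0, 0],
    [0, 0, 0, 0.92, -0.92, 0, 0],
    [0, 0, 0, 0, 0, 0, 0],
  ],
)

```text
t: 3.1
tool_pos: [0.4671, -0.0023, 0.2478]
orientation: [-3.093, -0.546, -0.0]
force: [-0.0, -0.4, -0.4]
opening: 0.0006
gripper_force: 0.0
```

Emit:
move_arm(
  plan=[
    [0, 0, 0.9, 0, 0, 0, 0],
    [0, 0, 0.9, 0, 0, 0, 0],
    [0, 0, 0.9, 0, 0, 0, 0],
    [0, 0, 0.9, 0, 0, 0, 0],
    [0, 0, 0.9, 0, 0, 0, 0],
    [0, 0, 0, 0, 0, 0, 0],
    [0, 0, 0, 0, 0, 0, 0],
    [0, 0, 0, 0, 0, 0, 0],
    [0, 0, 0, 0, 0, 0, 0],
    [0, 0, 0, 0, 0, 0, 0],
  ],
)

```text
t: 4.1
tool_pos: [0.4664, -0.0053, 0.248]
orientation: [3.135, -0.196, -0.0]
force: [0.5, -0.1, 0.1]
opening: 0.0008
gripper_force: 0.0
```

```bash
cat >> h.py <<'E'
def togo(target,yaw=None):
    s=read_state(); r=R.from_rotvec(s['orientation']); M=r.as_matrix()
    print('tool',s['tool_pos'].round(4),'yaw x',np.degrees(np.arctan2(M[1,0],M[0,0])).round(2),'z',M[:,2].round(3),'F',s['force'].round(1),'shift units',(M.T@(np.array(target)-s['tool_pos'])/.025).round(2))
E
python3 - <<'E'
from h import *
togo([.478,.0203,.15]); print(tips_ahead)
c=read_camera('wrist'); save('w1',c['frame'])
E
```

```text
tool [ 0.4664 -0.0053  0.248 ] yaw x -7.14 z [-0. -0. -1.] F [ 0.5 -0.1  0.1] shift units [ 0.33 -1.07  3.92]
0.011
```

View pics/w1.png

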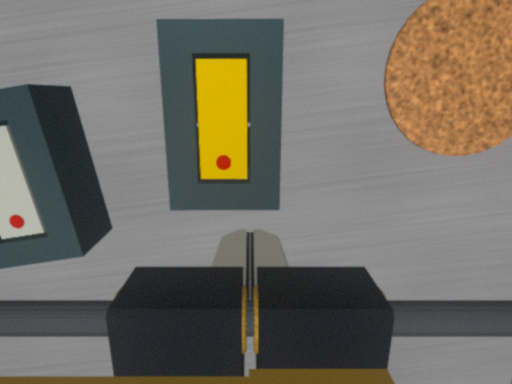

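The wrist view shows the lid squarely aligned: centre near (222,118), dot at (223,162), with the slot gap all round. I'll refine the position from here.

```bash
python3 - <<'E'
from h import *
c=read_camera('wrist')
for n,roi in(('yellow',(185,50,258,190)),('red',(205,150,240,175))):
    m,ce,st=blob(c,n,roi); print(n,ce,st,world(c,*ce,.085).round(4),world(c,*ce).round(4))
    if n=='yellow':
        v,u=np.nonzero(m); W=np.array([world(c,x,y,.085)[:2] for x,y in zip(u,v)])*1000; print(cv2.minAreaRect(W.astype(np.float32)))
E
```

```text
yellow [222.17401669 115.89409161] [ 195   58   53  122 5873] [0.5249 0.0156 0.085 ] [0.5249 0.0156 0.0846]
((519.4828491210938, 16.451236724853516), (50.64986801147461, 120.52022552490234), 82.72052764892578)
red [222.66666667 164.        ] [218 160  11   8  27] [0.4759 0.0223 0.085 ] [0.4759 0.0224 0.0847]
```

Emit:
move_arm(
  plan=[
    [0, 0, 0, 0.16, -0.53, 0.65, 0],
    [0, 0, 0, 0.17, -0.54, 0.65, 0],
    [0, 0, 0, 0, 0, 0.65, 0],
    [0, 0, 0, 0, 0, 0.65, 0],
    [0, 0, 0, 0, 0, 0.65, 0],
    [0, 0, 0, 0, 0, 0.67, 0],
    [0, 0, 0, 0, 0, 0, 0],
    [0, 0, 0, 0, 0, 0, 0],
    [0, 0, 0, 0, 0, 0, 0],
    [0, 0, 0, 0, 0, 0, 0],
  ],
)

```text
t: 5.2
tool_pos: [0.4787, 0.0202, 0.1513]
orientation: [-3.135, 0.197, -0.003]
force: [1.0, 0.4, 0.1]
opening: 0.0006
gripper_force: 0.0
```

Emit:
move_arm(
  plan=[
    [0, 0, 0, -0.04, -0.06, 0.42, 0],
    [0, 0, 0, 0, 0, 0.42, 0],
    [0, 0, 0, 0, 0, 0.42, 0],
    [0, 0, 0, 0, 0, 0.42, 0],
    [0, 0, 0, 0, 0, 0.42, 0],
    [0, 0, 0, 0, 0, 0, 0],
    [0, 0, 0, 0, 0, 0.06, 0],
    [0, 0, 0, 0, 0, 0.06, 0],
    [0, 0, 0, 0, 0, 0.06, 0],
    [0, 0, 0, 0, 0, 0.06, 0],
  ],
)

```text
t: 6.2
tool_pos: [0.4775, 0.0219, 0.0919]
orientation: [-3.135, 0.197, -0.001]
force: [-0.0, 0.7, -0.5]
opening: 0.0003
gripper_force: 0.0
```

Emit:
move_arm(
  plan=[
    [0, 0, 0, 0, 0, 0.05, 0],
    [0, 0, 0, 0, 0, 0.05, 0],
    [0, 0, 0, 0, 0, 0.05, 0],
    [0, 0, 0, 0, 0, 0.05, 0],
    [0, 0, 0, 0, 0, 0.05, 0],
    [0, 0, 0, 0, 0, 0.05, 0],
    [0, 0, 0, 0, 0, 0.05, 0],
    [0, 0, 0, 0, 0, 0, 0],
    [0, 0, 0, 0, 0, 0, 0],
    [0, 0, 0, 0, 0, 0, 0],
  ],
)

```text
t: 7.2
tool_pos: [0.4772, 0.0219, 0.0829]
orientation: [3.135, -0.197, 0.0]
force: [0.2, 0.1, -0.5]
opening: 0.0006
gripper_force: 0.0
```

```bash
python3 - <<'E'
from h import *
togo([.478,.0203,.15])
c=read_camera('side'); b=c['frame'][140:270,150:330]; save('s2',cv2.resize(b,None,fx=4,fy=4,interpolation=cv2.INTER_CUBIC))
E
```

```text
tool [0.4772 0.0219 0.0829] yaw x -7.19 z [ 0. -0. -1.] F [ 0.2  0.1 -0.5] shift units [ 0.04  0.06 -2.69]
```

View pics/s2.png

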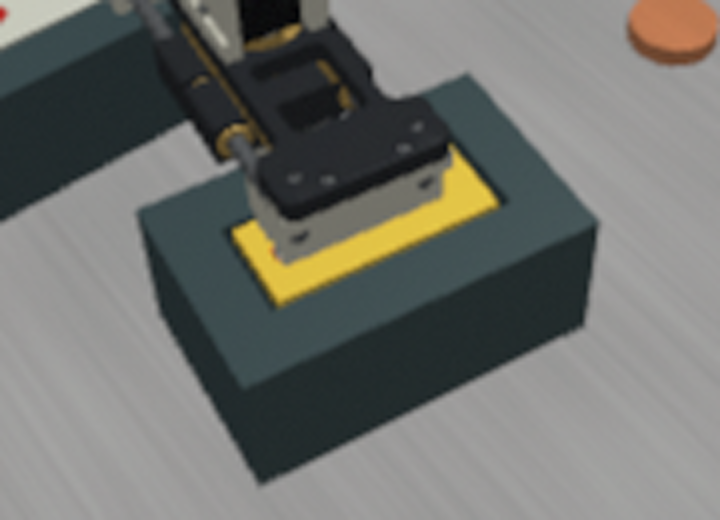

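The side crop shows the lid apparently still flush at (280,300)–(500,200), with a light-grey gripper block just above the dot. The reported force is near 0. I'll check the depth there.

```bash
python3 - <<'E'
from h import *
c=read_camera('side'); 
for n,(x,y) in dict(blocklow=(295,250),blockR=(425,185),blockmid=(350,215),black=(350,170),lidnear=(290,290),lidR=(475,200),lidR2=(460,175),lidleft=(245,240),boxR=(540,230)).items():
    u,v=150+x/4,140+y/4; print(n,world(c,u,v).round(4))
w=read_camera('wrist'); save('w2',w['frame'])
E
```

```text
blocklow [ 0.4364 -0.061   0.193 ]
blockR [ 0.4919 -0.0685  0.1985]
blockmid [ 0.4597 -0.0642  0.1996]
black [ 0.4592 -0.0666  0.2272]
lidnear [ 0.4657 -0.0008  0.0825]
lidR [ 0.2685 -0.3573  0.6095]
lidR2 [0.5721 0.0069 0.0836]
lidleft [0.4657 0.0377 0.0816]
boxR [ 0.5804 -0.0441  0.084 ]
```

View pics/w2.png

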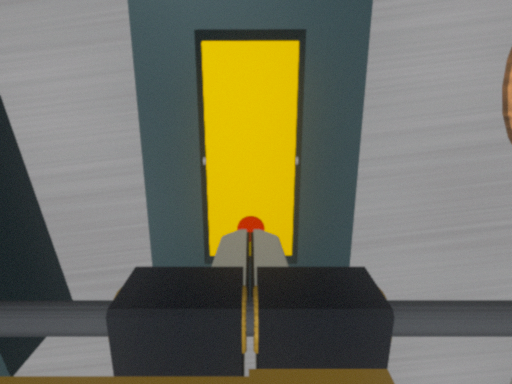

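```bash
python3 - <<'E'
from h import *
w=read_camera('wrist'); s=read_state()
for p in [(250,50),(250,100),(250,150),(250,200),(215,240),(250,225),(240,240),(240,250),(260,240),(230,262),(150,100)]: print(p,world(w,*p).round(4), w['z_map'][p[1],p[0]].round(4))
M=R.from_rotvec(s['orientation']).as_matrix()
for q in [(0,0,.011),(.0075,0,.011),(.0075,0,-.01),(.0075,.01,.011),(.0075,.0175,.011)]:
    P=s['tool_pos']+M@np.array(q); K=np.array([[w['fx'],0,w['cx']],[0,w['fy'],w['cy']],[0,0,1]])
    print(q,P.round(4),cv2.projectPoints(P,w['rvec'],w['tvec'],K,None)[0].ravel().round(1))
E
```

```text
(250, 50) [0.5744 0.0095 0.0839] 0.1718
(250, 100) [0.5501 0.0126 0.0852] 0.1774
(250, 150) [0.5238 0.0159 0.0848] 0.1852
(250, 200) [0.4953 0.0194 0.0851] 0.1929
(215, 240) [0.4729 0.0433 0.0843] 0.2007
(250, 225) [0.48   0.0214 0.0847] 0.1976
(240, 240) [0.486  0.0255 0.1182] 0.1639
(240, 250) [0.4856 0.0253 0.1282] 0.1544
(260, 240) [0.484  0.0159 0.1164] 0.1658
(230, 262) [0.486  0.0292 0.1396] 0.1434
(150, 100) [0.5567 0.065  0.0843] 0.1783
(0, 0, 0.011) [0.4772 0.0219 0.0718] [249.8 221.6]
(0.0075, 0, 0.011) [0.4846 0.0209 0.0718] [249.8 210.3]
(0.0075, 0, -0.01) [0.4846 0.0209 0.0928] [249.8 222.6]
(0.0075, 0.01, 0.011) [0.4833 0.011  0.0718] [265.9 210.3]
(0.0075, 0.0175, 0.011) [0.4824 0.0036 0.0718] [278.1 210.3]
```

The wrist depth puts the visible fingertip ends at z≈0.11, not 0.072. The gripper body also sits about 37 mm higher than the reported TCP implies, and nothing has touched the lid yet. I'll go down slowly and watch the force.

Emit:
move_arm(
  plan=[
    [0, 0, 0, 0, 0, 0.08, 0],
    [0, 0, 0, 0, 0, 0.08, 0],
    [0, 0, 0, 0, 0, 0.08, 0],
    [0, 0, 0, 0, 0, 0.08, 0],
    [0, 0, 0, 0, 0, 0.08, 0],
    [0, 0, 0, 0, 0, 0.08, 0],
    [0, 0, 0, 0, 0, 0.08, 0],
    [0, 0, 0, 0, 0, 0.08, 0],
    [0, 0, 0, 0, 0, 0, 0],
    [0, 0, 0, 0, 0, 0, 0],
  ],
)

```text
t: 8.4
tool_pos: [0.4771, 0.0219, 0.0667]
orientation: [3.135, -0.197, -0.0]
force: [-0.1, -0.7, 0.2]
opening: 0.0007
gripper_force: 0.0
```

```bash
python3 - <<'E'
from h import *
togo([.478,.0218,.06])
w=read_camera('wrist')
for p in [(250,50),(250,150),(215,240),(240,235),(240,240),(240,250),(260,240)]: print(p,world(w,*p).round(4))
c=read_camera('side'); save('s3',np.hstack([cv2.resize(c['frame'][140:240,180:300],None,fx=3,fy=3,interpolation=cv2.INTER_CUBIC),cv2.resize(w['frame'][180:280,190:310],None,fx=3,fy=3,interpolation=cv2.INTER_CUBIC)]))
E
```

```text
tool [0.4771 0.0219 0.0667] yaw x -7.19 z [-0. -0. -1.] F [-0.1 -0.7  0.2] shift units [ 0.04 -0.    0.27]
(250, 50) [0.5724 0.0098 0.0844]
(250, 150) [0.5264 0.0155 0.0859]
(215, 240) [0.48   0.0405 0.0846]
(240, 235) [0.4855 0.0258 0.0948]
(240, 240) [0.4852 0.0257 0.1004]
(240, 250) [0.4856 0.0253 0.1124]
(260, 240) [0.4842 0.0159 0.1009]
```

View pics/s3.png

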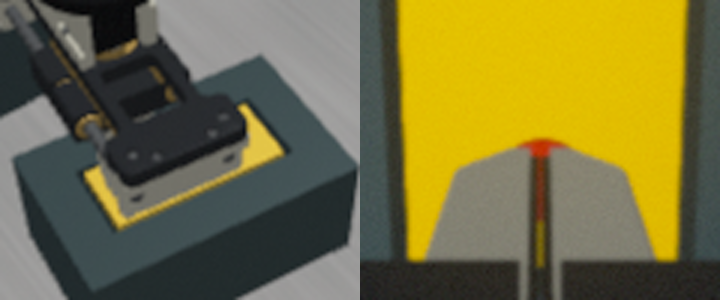

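The right crop shows the fingertips just above the dot, still about 7 mm clear, and the lid flush. So the real tips are about 26 mm above the reported TCP. I'll keep descending.

Emit:
move_arm(
  plan=[
    [0, 0, 0, 0, 0, 0.06, 0],
    [0, 0, 0, 0, 0, 0.06, 0],
    [0, 0, 0, 0, 0, 0.06, 0],
    [0, 0, 0, 0, 0, 0.06, 0],
    [0, 0, 0, 0, 0, 0.06, 0],
    [0, 0, 0, 0, 0, 0.06, 0],
    [0, 0, 0, 0, 0, 0.06, 0],
    [0, 0, 0, 0, 0, 0.06, 0],
    [0, 0, 0, 0, 0, 0, 0],
    [0, 0, 0, 0, 0, 0, 0],
  ],
)

```text
t: 9.5
tool_pos: [0.4774, 0.0218, 0.0548]
orientation: [3.135, -0.197, 0.001]
force: [-0.1, -0.3, 0.1]
opening: 0.0008
gripper_force: 0.0
```

```bash
cat > lid.py <<'E'
from h import *
togo([.478,.0218,.06])
w=read_camera('wrist'); m=blob(w,'yellow',(150,0,350,300))[0]
m=cv2.erode(m.astype(np.uint8),np.ones((7,7)))
v,u=np.nonzero(m); k=np.arange(0,len(u),7); W=np.array([world(w,x,y) for x,y in zip(u[k],v[k])])
ux=np.array([np.cos(np.radians(-7.2)),np.sin(np.radians(-7.2))]); X=(W[:,:2]-[.5195,.0165])@ux
A=np.c_[X,np.ones(len(X))]; f=np.linalg.lstsq(A,W[:,2],rcond=None)[0]; print('lid z = %.4f + %.3f X, tilt %.3f'%(f[1],f[0],np.arctan(f[0])),'X range',X.min().round(4),X.max().round(4),'res',np.std(W[:,2]-A@f).round(4),'y off',np.median((W[:,:2]-[.5195,.0165])@[-ux[1],ux[0]]).round(4))
E
python3 lid.py
```

```text
tool [0.4774 0.0218 0.0548] yaw x -7.19 z [ 0.001 -0.    -1.   ] F [-0.1 -0.3  0.1] shift units [ 0.02 -0.   -0.21]
lid z = 0.0868 + 0.350 X, tilt 0.337 X range -0.0562 0.054 res 0.0079 y off -0.0001
```

```bash
cat >> lid.py <<'E'
for a in np.arange(-.06,.06,.01):
    q=(X>=a)&(X<a+.01)
    if q.any(): print(round(a,3),q.sum(),np.median(W[q,2]).round(4),end=' | ')
E
python3 lid.py; python3 -c "
from h import *
w=read_camera('wrist'); save('w4',w['frame'])"
```

```text
tool [0.4776 0.0218 0.0549] yaw x -7.19 z [ 0.001 -0.    -1.   ] F [ 0.7 -0.2  0.1] shift units [ 0.02 -0.   -0.2 ]
lid z = 0.0869 + 0.355 X, tilt 0.341 X range -0.0547 0.0539 res 0.0095 y off -0.0003
-0.06 4 0.0685 | -0.05 29 0.0716 | -0.04 107 0.0754 | -0.03 208 0.0781 | -0.02 232 0.0815 | -0.01 259 0.0848 | 0.0 291 0.0882 | 0.01 328 0.0916 | 0.02 377 0.095 | 0.03 444 0.0985 | 0.04 486 0.1018 | 0.05 195 0.104 |
```

View pics/w4.png

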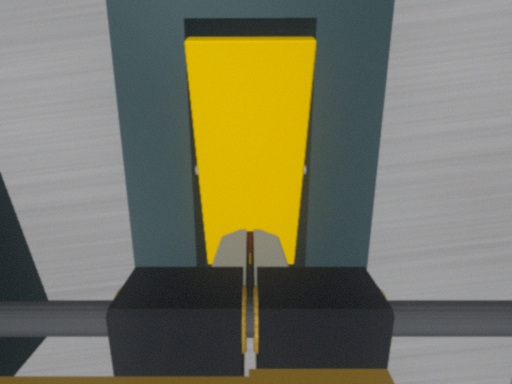

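The wrist view shows the lid tipped to about 0.34 rad, with its +x end wide and raised at rows 38–45. I'll press about 6 mm more.

Emit:
move_arm(
  plan=[
    [0, 0, 0, 0, 0, 0.05, 0],
    [0, 0, 0, 0, 0, 0.05, 0],
    [0, 0, 0, 0, 0, 0.05, 0],
    [0, 0, 0, 0, 0, 0.05, 0],
    [0, 0, 0, 0, 0, 0.04, 0],
    [0, 0, 0, 0, 0, 0, 0],
    [0, 0, 0, 0, 0, 0, 0],
    [0, 0, 0, 0, 0, 0, 0],
    [0, 0, 0, 0, 0, 0, 0],
    [0, 0, 0, 0, 0, 0, 0],
  ],
)

```text
t: 10.65
tool_pos: [0.4771, 0.0219, 0.0488]
orientation: [3.135, -0.197, -0.0]
force: [0.2, -0.1, 1.9]
opening: 0.0008
gripper_force: 0.6
```

```bash
python3 lid.py
```

```text
tool [0.4771 0.0219 0.0488] yaw x -7.19 z [-0. -0. -1.] F [ 0.2 -0.1  1.9] shift units [ 0.04 -0.   -0.45]
lid z = 0.0883 + 0.553 X, tilt 0.505 X range -0.0538 0.0486 res 0.0067 y off -0.0001
-0.06 4 0.0595 | -0.05 25 0.0643 | -0.04 100 0.0701 | -0.03 194 0.0745 | -0.02 230 0.0801 | -0.01 265 0.0856 | 0.0 309 0.0911 | 0.01 369 0.0965 | 0.02 440 0.102 | 0.03 545 0.1076 | 0.04 527 0.1118 |
```

Emit:
move_arm(
  plan=[
    [0, 0, 0, 0, 0, -0.2, 0],
    [0, 0, 0, 0, 0, -0.6, 0],
    [0, 0, 0, 0, 0, -0.8, 0],
    [0, 0, 0, 0, 0, -0.8, 0],
    [0, 0, 0, 0, 0, -0.8, 0],
    [0, 0, 0, 0, 0, -0.8, 93],
    [0, 0, 0, 0, 0, 0, 93],
    [0, 0, 0, 0, 0, 0, 93],
    [0, 0, 0, 0, 0, 0, 93],
    [0, 0, 0, 0, 0, 0, 93],
  ],
)

```text
t: 11.7
tool_pos: [0.4762, 0.022, 0.1474]
orientation: [-3.135, 0.197, 0.004]
force: [-0.2, 0.2, -0.1]
opening: 0.0357
gripper_force: 0.0
```

```bash
cat > cam.py <<'E'
from h import *
s=read_state();w=read_camera('wrist');M=R.from_rotvec(s['orientation']).as_matrix(); C=R.from_rotvec(np.ravel(w['rvec'])).as_matrix()
print('cam in tool',(M.T@(-C.T@np.ravel(w['tvec'])-s['tool_pos'])).round(4),'rel rot',(R.from_matrix(C@M).as_rotvec()).round(3),'opening',s['opening'])
E
python3 lid.py; python3 cam.py
```

```text
tool [0.4762 0.022  0.1474] yaw x -7.19 z [-0.002  0.    -1.   ] F [-0.2  0.2 -0.1] shift units [ 0.08 -0.    3.49]
lid z = 0.0887 + 0.565 X, tilt 0.514 X range -0.0545 0.0478 res 0.0117 y off -0.0002
-0.06 25 0.0597 | -0.05 39 0.0636 | -0.04 59 0.0697 | -0.03 89 0.0744 | -0.02 101 0.0802 | -0.01 103 0.0854 | 0.0 122 0.0911 | 0.01 134 0.0965 | 0.02 147 0.102 | 0.03 165 0.1073 | 0.04 141 0.112 | cam in tool [ 0.0762  0.     -0.1863] rel rot [ 0.221  0.222 -1.559] opening 0.0397758469981211
```

Emit:
move_arm(
  plan=[
    [0, 0.8, 0, 0, 0, 0, 93],
    [0, 0.8, 0, 0, 0, 0, 93],
    [0, 0.8, 0, 0, 0, 0, 93],
    [0, 0.8, 0, 0, 0, 0, 93],
    [0, 0.8, 0, 0, 0, 0, 93],
    [0, 0.8, 0, 0, 0, 0, 93],
    [0, 0, 0, 0, 0, 0, 93],
    [0, 0, 0, 0, 0, 0, 93],
    [0, 0, 0, 0, 0, 0, 93],
    [0, 0, 0, 0, 0, 0, 93],
  ],
)

```text
t: 12.8
tool_pos: [0.4779, 0.0217, 0.1496]
orientation: [3.007, -0.189, 0.771]
force: [-0.2, 0.6, 0.2]
opening: 0.0928
gripper_force: 0.0
```

```bash
python3 lid.py; python3 cam.py; python3 -c "
from h import *
w=read_camera('wrist'); c=read_camera('side'); save('w5',np.hstack([w['frame'],cv2.resize(c['frame'][100:270,150:278],None,fx=384/170,fy=384/170)]))"
```

```text
tool [0.4779 0.0217 0.1496] yaw x -7.2 z [ 0.477 -0.06  -0.877] F [-0.2  0.6  0.2] shift units [-1.72 -0.    3.15]
lid z = 0.0891 + 0.475 X, tilt 0.443 X range -0.065 0.0451 res 0.016 y off -0.0002
-0.06 45 0.059 | -0.05 50 0.0636 | -0.04 72 0.0692 | -0.03 102 0.0744 | -0.02 107 0.08 | -0.01 103 0.0854 | 0.0 114 0.0911 | 0.01 115 0.0963 | 0.02 122 0.1019 | 0.03 125 0.1074 | 0.04 64 0.1115 | cam in tool [ 0.0762  0.     -0.1869] rel rot [ 0.221  0.222 -1.56 ] opening 0.09299816968197469
```

View pics/w5.png

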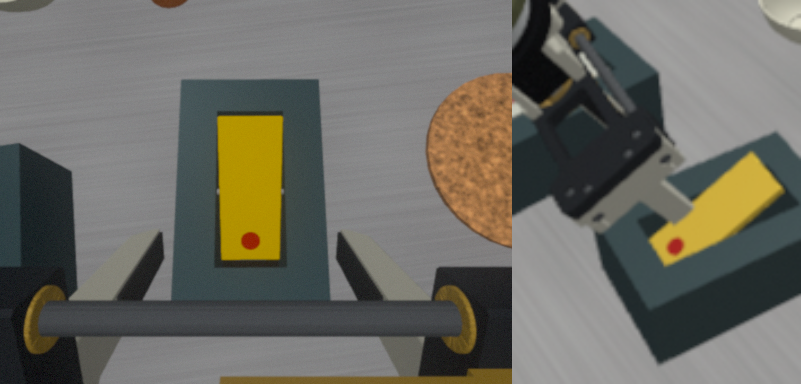

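The lid stays tipped at 0.50 rad. The open fingertip ends are visible at about (158,235) and (340,235). I'll measure the tips in the tool frame, then work out the grasp.

```bash
python3 - <<'E'
from h import *
s=read_state();w=read_camera('wrist');M=R.from_rotvec(s['orientation']).as_matrix()
z=w['z_map']
for us in((150,156,160,162),(338,340,344,350)):
    for u in us:
        for v in range(225,262,3):
            if 0<z[v,u]<.2: p=M.T@(world(w,u,v)-s['tool_pos']); print(u,v,p.round(4),end='; '); break
    print()
th=.503; ux=np.array([np.cos(np.radians(-7.2)),np.sin(np.radians(-7.2)),0]); lx=np.cos(th)*ux+[0,0,np.sin(th)]; lz=-np.sin(th)*ux+[0,0,np.cos(th)]
c=np.array([.5195,.0165,0])-.0043*ux+[0,0,.0859]
tip=c+.033*lx-.007*lz; tcp=tip+lz*(-.0225)  # tips 22.5 mm behind TCP along tool z=-lz
pre=tcp+lz*.045
print('lid top centre',c.round(4),'tip',tip.round(4),'tcp',tcp.round(4)); togo(pre); togo(tcp)
print('lz in tool',(M.T@lz).round(3))
E
```

```text
150 231 [ 0.0082 -0.0518 -0.0244]; 156 231 [ 0.008  -0.0488 -0.0239]; 160 234 [ 0.0064 -0.0468 -0.0241]; 162 234 [ 0.0053 -0.0464 -0.0216]; 
338 234 [ 0.0055  0.0466 -0.0221]; 340 231 [ 0.0067  0.0479 -0.0208]; 344 231 [ 0.0076  0.0494 -0.0229]; 350 231 [ 0.0079  0.0523 -0.0236]; 
lid top centre [0.5152 0.017  0.0859] tip [0.5473 0.013  0.0957] tcp [0.558  0.0116 0.076 ]
tool [0.4772 0.0218 0.1487] yaw x -7.19 z [ 0.477 -0.06  -0.877] F [ 0.5  0.3 -0.2] shift units [ 1.45 -0.    2.32]
tool [0.4772 0.0218 0.1487] yaw x -7.19 z [ 0.477 -0.06  -0.877] F [ 0.5  0.3 -0.2] shift units [ 1.46 -0.    4.12]
lz in tool [-0.001  0.    -1.   ]
```

Emit:
move_arm(
  plan=[
    [0, 0, 0, 0.73, 0, 0, 93],
    [0, 0, 0, 0.73, 0, 0, 93],
    [0, 0, 0, 0, 0, 0.6, 93],
    [0, 0, 0, 0, 0, 0.6, 93],
    [0, 0, 0, 0, 0, 0.6, 93],
    [0, 0, 0, 0, 0, 0.6, 93],
    [0, 0, 0, 0, 0, 0.6, 93],
    [0, 0, 0, 0, 0, 0.4, 93],
    [0, 0, 0, 0, 0, 0.2, 93],
    [0, 0, 0, 0, 0, 0, 93],
  ],
)

```text
t: 14.05
tool_pos: [0.5515, 0.0124, 0.0866]
orientation: [3.008, -0.189, 0.769]
force: [-1.0, 1.3, 0.4]
opening: 0.093
gripper_force: 0.0
```

```bash
python3 - <<'E'
from h import *
togo([.558,.0116,.076])
w=read_camera('wrist'); c=read_camera('side'); save('w6',np.hstack([w['frame'],cv2.resize(c['frame'][130:250,190:280],None,fx=3.2,fy=3.2,interpolation=cv2.INTER_CUBIC)]))
E
```

```text
tool [0.5515 0.0124 0.0866] yaw x -7.19 z [ 0.476 -0.06  -0.877] F [-1.   1.3  0.4] shift units [ 0.03 -0.    0.5 ]
```

View pics/w6.png

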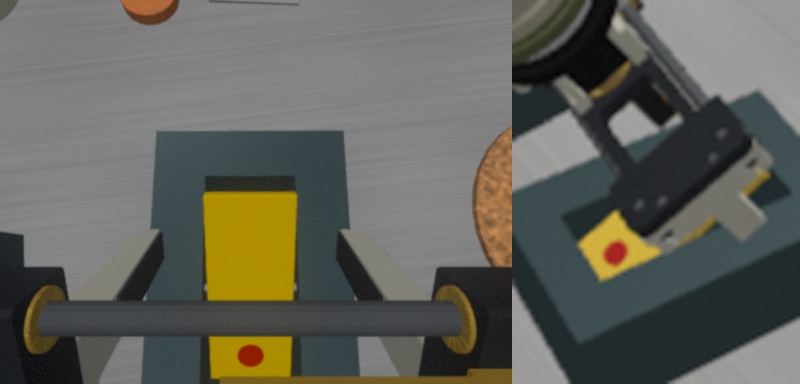

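The fingers straddle the lid (columns 204–297 lie between tips 160 and 340), with 12.5 mm left to go. I'll descend and close.

Emit:
move_arm(
  plan=[
    [0, 0, 0, 0.03, 0, 0.2, 93],
    [0, 0, 0, 0, 0, 0.2, 93],
    [0, 0, 0, 0, 0, 0.1, 93],
    [0, 0, 0, 0, 0, 0, 93],
    [0, 0, 0, 0, 0, 0, 60],
    [0, 0, 0, 0, 0, 0, 60],
    [0, 0, 0, 0, 0, 0, 60],
    [0, 0, 0, 0, 0, 0, 60],
    [0, 0, 0, 0, 0, 0, 60],
    [0, 0, 0, 0, 0, 0, 60],
  ],
  force=35,
)

```text
t: 15.15
tool_pos: [0.5585, 0.0116, 0.077]
orientation: [3.007, -0.189, 0.772]
force: [0.0, 0.1, 0.2]
opening: 0.0603
gripper_force: 0.0
```

Emit:
move_arm(
  plan=[
    [0, 0, 0, 0, 0, 0, 54],
    [0, 0, 0, 0, 0, 0, 50],
    [0, 0, 0, 0, 0, 0, 40],
    [0, 0, 0, 0, 0, 0, 40],
    [0, 0, 0, 0, 0, 0, 40],
    [0, 0, 0, 0, 0, 0, 40],
    [0, 0, 0, 0, 0, 0, 40],
    [0, 0, 0, 0, 0, 0, 40],
    [0, 0, 0, 0, 0, 0, 40],
    [0, 0, 0, 0, 0, 0, 40],
  ],
  force=35,
)

```text
t: 16.15
tool_pos: [0.5585, 0.0116, 0.0769]
orientation: [3.007, -0.189, 0.772]
force: [-0.1, 0.1, 0.3]
opening: 0.0495
gripper_force: 35.0
```

```bash
python3 lid.py
```

```text
tool [0.5585 0.0116 0.0769] yaw x -7.19 z [ 0.478 -0.06  -0.876] F [-0.1  0.1  0.3] shift units [-3.17 -0.   -0.97]
lid z = 0.0896 + 0.513 X, tilt 0.474 X range 0.0012 0.0473 res 0.0104 y off -0.0
0.0 212 0.0912 | 0.01 242 0.0965 | 0.02 267 0.1018 | 0.03 275 0.1072 | 0.04 200 0.1119 |
```

Emit:
move_arm(
  plan=[
    [0, 0, 0, 0.1, 0, -0.18, 40],
    [0, 0, 0, 0.19, 0, -0.35, 40],
    [0, 0, 0, 0.29, 0, -0.53, 40],
    [0, 0, 0, 0.38, 0, -0.7, 40],
    [0, 0, 0, 0.38, 0, -0.7, 40],
    [0, 0, 0, 0.38, 0, -0.7, 40],
    [0, 0, 0, 0.38, 0, -0.7, 40],
    [0, 0, 0, 0.29, 0, -0.53, 40],
    [0, 0, 0, 0, 0, 0, 40],
    [0, 0, 0, 0, 0, 0, 40],
  ],
)

```text
t: 17.2
tool_pos: [0.5581, 0.0117, 0.2024]
orientation: [3.007, -0.189, 0.773]
force: [0.1, 0.1, -1.8]
opening: 0.0495
gripper_force: 35.0
```

```bash
cat > lidt.py <<'E'
from h import *
s=read_state(); M=R.from_rotvec(s['orientation']).as_matrix(); w=read_camera('wrist')
m=cv2.erode(blob(w,'yellow',(150,0,350,384))[0].astype(np.uint8),np.ones((5,5))); v,u=np.nonzero(m); P=np.array([M.T@(world(w,x,y)-s['tool_pos']) for x,y in zip(u,v)])
P=P[abs(P[:,2]-np.median(P[:,2]))<.03]; X=P[:,0]
for a in np.arange(-.1,.06,.01):
    q=(X>=a)&(X<a+.01)
    if q.sum()>20: print(round(a,3),np.median(P[q,2]).round(4),end=' | ')
print('x max',X.max().round(4),'y',P[:,1].min().round(4),P[:,1].max().round(4)); togo([.535,-.279,.2]); print('grip',s['gripper_force'],s['opening'])
E
python3 lidt.py
```

```text
-0.03 -0.0287 | -0.02 -0.0287 | -0.01 -0.0287 | -0.0 -0.0287 | 0.01 -0.0288 | 0.02 -0.0285 | x max 0.0245 y -0.024 0.0237
tool [0.5576 0.0117 0.2012] yaw x -7.19 z [ 0.477 -0.06  -0.877] F [-0.1  1.3 -0.8] shift units [ 0.47 11.65  0.31]
grip 34.99530851840973 0.04946489436734485
```

Emit:
move_arm(
  plan=[
    [0, -0.3, 0, 0, 0.3, 0, 40],
    [0, -0.5, 0, 0, 0.5, 0, 40],
    [0, -0.5, 0, 0, 0.7, 0, 40],
    [0, -0.5, 0, 0, 0.9, 0, 40],
    [0, -0.5, 0, 0, 0.9, 0, 40],
    [0, -0.5, 0, 0, 0.9, 0, 40],
    [0, -0.5, 0, 0, 0.9, 0, 40],
    [0, -0.5, 0, 0, 0.9, 0, 40],
    [0, -0.5, 0, 0, 0.9, 0, 40],
    [0, -0.5, 0, 0, 0.9, 0, 40],
  ],
)

```text
t: 18.25
tool_pos: [0.5328, -0.1825, 0.2003]
orientation: [-3.134, 0.197, 0.006]
force: [0.1, 0.2, -0.7]
opening: 0.0496
gripper_force: 35.0
```

Emit:
move_arm(
  plan=[
    [0, 0, 0, 0, 0.9, 0, 40],
    [0, 0, 0, 0, 0.9, 0, 40],
    [0, 0, 0, 0, 0.9, 0, 40],
    [0, 0, 0, 0, 0.6, 0, 40],
    [0, 0, 0, 0, 0.4, 0, 40],
    [0, 0, 0, 0, 0.2, 0, 40],
    [0, 0, 0, 0, 0, 0, 40],
    [0, 0, 0, 0, 0, 0, 40],
    [0, 0, 0, 0, 0, 0, 40],
    [0, 0, 0, 0, 0, 0, 40],
  ],
)

```text
t: 19.25
tool_pos: [0.5216, -0.2779, 0.202]
orientation: [-3.135, 0.196, -0.0]
force: [0.3, -0.1, -0.9]
opening: 0.0497
gripper_force: 35.0
```

```bash
python3 lidt.py; python3 - <<'E'
from h import *
togo([.5677,-.283,.02])
E
```

```text
-0.03 -0.028 | -0.02 -0.028 | -0.01 -0.0281 | -0.0 -0.0281 | 0.01 -0.0281 | 0.02 -0.0279 | x max 0.0245 y -0.0241 0.0238
tool [ 0.5216 -0.278   0.202 ] yaw x -7.15 z [ 0. -0. -1.] F [-0.3 -0.9 -0.6] shift units [ 0.54 -0.03  0.08]
grip 34.995306730270386 0.04966613566937936
tool [ 0.5216 -0.278   0.202 ] yaw x -7.15 z [ 0. -0. -1.] F [-0.3 -0.9 -0.6] shift units [ 1.85 -0.03  7.28]
```

Emit:
move_arm(
  plan=[
    [0, 0, 0, 0.6, 0, 0.4, 40],
    [0, 0, 0, 0.65, 0, 0.8, 40],
    [0, 0, 0, 0.6, 0, 0.9, 40],
    [0, 0, 0, 0, 0, 0.9, 40],
    [0, 0, 0, 0, 0, 0.9, 40],
    [0, 0, 0, 0, 0, 0.9, 40],
    [0, 0, 0, 0, 0, 0.9, 40],
    [0, 0, 0, 0, 0, 0.6, 40],
    [0, 0, 0, 0, 0, 0.4, 40],
    [0, 0, 0, 0, 0, 0.2, 40],
  ],
)

```text
t: 20.3
tool_pos: [0.567, -0.284, 0.0286]
orientation: [-3.135, 0.197, 0.001]
force: [-0.2, 0.2, -0.9]
opening: 0.0492
gripper_force: 35.0
```

```bash
python3 lidt.py; python3 - <<'E'
from h import *
togo([.5677,-.283,-.0147])
c=read_camera('side')
s=read_state(); w=read_camera('wrist')
print(c['z_map'][330,353], [world(w,*p).round(4) for p in [(60,100),(450,100),(250,30),(60,200)]])
save('w7',np.hstack([w['frame'],cv2.resize(c['frame'][184:384,260:410],None,fx=1.92,fy=1.92)]))
E
```

```text
-0.03 -0.028 | -0.02 -0.028 | -0.01 -0.028 | -0.0 -0.0281 | 0.01 -0.0281 | 0.02 -0.0278 | x max 0.0245 y -0.0243 0.0241
tool [ 0.567  -0.284   0.0284] yaw x -7.18 z [-0.001  0.001 -1.   ] F [-0.1 -0.6 -0.8] shift units [-1.3  -0.04 -6.86]
grip 34.99535143375397 0.049177498539488766
tool [ 0.567  -0.284   0.0284] yaw x -7.18 z [-0.001  0.001 -1.   ] F [-0.1 -0.6 -0.8] shift units [ 0.03 -0.04  1.72]
0.54839563 [array([ 6.544e-01, -1.769e-01, -6.000e-04]), array([ 6.243e-01, -4.156e-01,  3.000e-04]), array([ 0.6789, -0.2984, -0.0008]), array([ 0.5917, -0.1598,  0.0011])]
```

View pics/w7.png

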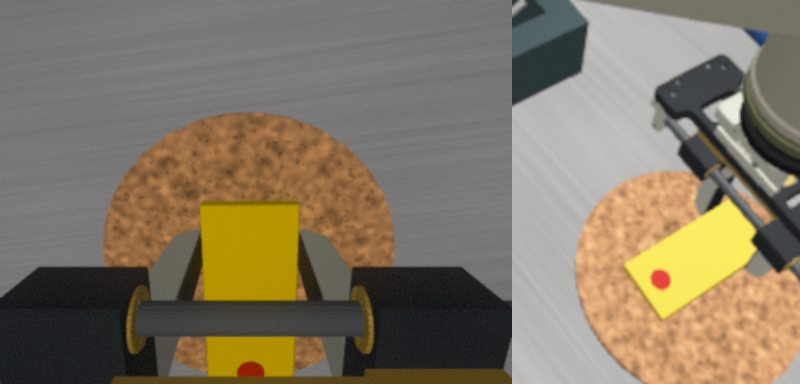

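The wrist view shows the lid level and laterally centred over the mat (lid columns 201–300, mat 104–394), dot side up. I'll lower it the last 43 mm gently.

Emit:
move_arm(
  plan=[
    [0, 0, 0, 0, 0, 0.3, 40],
    [0, 0, 0, 0, 0, 0.4, 40],
    [0, 0, 0, 0, 0, 0.4, 40],
    [0, 0, 0, 0, 0, 0.2, 40],
    [0, 0, 0, 0, 0, 0.1, 40],
    [0, 0, 0, 0, 0, 0.08, 40],
    [0, 0, 0, 0, 0, 0.06, 40],
    [0, 0, 0, 0, 0, 0.06, 40],
    [0, 0, 0, 0, 0, 0, 40],
    [0, 0, 0, 0, 0, 0, 40],
  ],
)

```text
t: 21.45
tool_pos: [0.5674, -0.2844, -0.0104]
orientation: [3.135, -0.197, 0.0]
force: [0.3, 0.1, -1.4]
opening: 0.0495
gripper_force: 35.0
```

```bash
python3 - <<'E'
from h import *
togo([.5677,-.283,-.0147]); w=read_camera('wrist')
print([world(w,*p).round(4) for p in [(250,230),(250,280),(120,240),(380,240),(250,150)]])
E
```

```text
tool [ 0.5674 -0.2844 -0.0104] yaw x -7.19 z [ 0. -0. -1.] F [ 0.3  0.1 -1.4] shift units [ 0.01 -0.06  0.17]
[array([ 0.578 , -0.2858,  0.018 ]), array([ 0.55  , -0.2823,  0.0182]), array([ 0.5758, -0.2135,  0.0051]), array([ 0.5583, -0.3551,  0.0059]), array([ 0.6164, -0.2907,  0.0064])]
```

Emit:
move_arm(
  plan=[
    [0, 0, 0, 0, -0.06, 0.05, 40],
    [0, 0, 0, 0, 0, 0.05, 40],
    [0, 0, 0, 0, 0, 0.04, 40],
    [0, 0, 0, 0, 0, 0.02, 40],
    [0, 0, 0, 0, 0, 0, 40],
    [0, 0, 0, 0, 0, 0, 40],
    [0, 0, 0, 0, 0, 0, 40],
    [0, 0, 0, 0, 0, 0, 40],
    [0, 0, 0, 0, 0, 0, 40],
    [0, 0, 0, 0, 0, 0, 40],
  ],
)

```text
t: 22.5
tool_pos: [0.5675, -0.2827, -0.0143]
orientation: [-3.135, 0.197, 0.0]
force: [-3.2, 2.3, 5.6]
opening: 0.0493
gripper_force: 38.4
```

Contact with the mat (5.6 N), so I'll release slowly and rise.

Emit:
move_arm(
  plan=[
    [0, 0, 0, 0, 0, 0, 49],
    [0, 0, 0, 0, 0, 0, 52],
    [0, 0, 0, 0, 0, 0, 56],
    [0, 0, 0, 0, 0, 0, 62],
    [0, 0, 0, 0, 0, 0, 70],
    [0, 0, 0, 0, 0, 0, 80],
    [0, 0, 0, 0, 0, 0, 80],
    [0, 0, 0, 0, 0, 0, 80],
    [0, 0, 0, 0, 0, 0, 80],
    [0, 0, 0, 0, 0, 0, 80],
  ],
)

```text
t: 23.5
tool_pos: [0.5677, -0.2832, -0.0143]
orientation: [3.135, -0.197, 0.001]
force: [-0.8, -5.0, 4.9]
opening: 0.08
gripper_force: 2.6
```

Emit:
move_arm(
  plan=[
    [0, 0, 0, 0, 0, -0.2, 80],
    [0, 0, 0, 0, 0, -0.5, 80],
    [0, 0, 0, 0, 0, -0.9, 80],
    [0, 0, 0, 0, 0, -0.9, 80],
    [0, 0, 0, 0, 0, -0.9, 80],
    [0, 0, 0, 0, 0, -0.9, 80],
    [0, 0, 0, 0, 0, -0.9, 80],
    [0, 0, 0, 0, 0, -0.9, 80],
    [0, 0, 0, 0, 0, -0.9, 80],
    [0, 0, 0, 0, 0, -0.4, 80],
  ],
)

```text
t: 24.5
tool_pos: [0.5685, -0.2828, 0.1736]
orientation: [3.134, -0.196, 0.005]
force: [-0.2, 0.6, 0.1]
opening: 0.0804
gripper_force: 0.0
```

```bash
python3 - <<'E'
from h import *
togo([.535,-.279,.1]); w=read_camera('wrist'); c=read_camera('side')
m=blob(w,'yellow',(150,0,350,384))[0]; v,u=np.nonzero(m); W=np.array([world(w,x,y) for x,y in zip(u,v)]); print('wrist',cv2.minAreaRect((W[:,:2]*1000).astype(np.float32)),np.percentile(W[:,2],[5,50,95]).round(4))
m=blob(c,'yellow',(260,240,430,384))[0]; v,u=np.nonzero(m); W=np.array([world(c,x,y,.014) for x,y in zip(u,v)]); print('side',cv2.minAreaRect((W[:,:2]*1000).astype(np.float32)))
A=blob(w,'cork',(0,0,512,384))
m=(A[0]).astype(np.uint8); k=max(cv2.findContours(m,cv2.RETR_EXTERNAL,cv2.CHAIN_APPROX_NONE)[0],key=len)
E
```

```text
tool [ 0.5685 -0.2828  0.1736] yaw x -7.16 z [ 0.003 -0.001 -1.   ] F [-0.2  0.6  0.1] shift units [-1.36  0.01  2.94]
wrist ((555.4693603515625, -281.0205078125), (52.79490280151367, 177.49537658691406), 83.1486587524414) [0.0121 0.0136 0.0148]
side ((530.7763671875, -280.1238098144531), (50.57621383666992, 121.4302978515625), 83.23715209960938)
```

The side camera puts the lid centre at (0.531, −0.280), about 4 mm from the mat centre, flat with its top at z≈0.014. The gripper is well clear, so I'm handing in.

```bash
python3 -c "
from plant import close_job; print(close_job())"
```

```text
the job is handed in; nothing more can be done
None
```

The yellow lid was tipped to about 0.5 rad, lifted out and laid flat and dot side up on the cork mat, about 4 mm from its centre. The white lid was not touched, and I handed the job in at about 24.5 s; no verdict came back.

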